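# Bond two grip pads on an L-bracket with a sprung lever press

### The job

Two rubber grip pads have been glued on the aluminium L-bracket and need bonding in the lever press. Lay the bracket on the press bed with the pad at its free end under the ram, pull the lever down until the foot bears firmly on the pad, without forcing it, hold it there for a full second and ease the lever all the way back up under control; then slide the bracket further in and do the same for the other pad. Leave the bracket lying on the bed with that second pad under the raised ram, and leave everything else where it is.

Things in the scene. Friction and masses are not known exactly. Their poses are not given: they have to be found in the camera images.
- press: Grey bench lever press fixed to the table. Origin on the table top straight under the vertical ram axis. +x is the feed direction (away from the robot); +y points to its column, 65 to 110 mm from the ram axis, 230 mm tall, on a foot 150 mm long in x. The -y side is open. The head reaches 28 mm either side of the ram axis in x; underside of the ram guide 120 mm up.
- lever_pivot (a point): Lever pivot, axis along the press's x, at y = +55 mm, 200 mm above the table. The lever runs from here over the ram to the -y side and swings in the plane x = 0 of the press. The ram goes down 55 mm per rad of lever. Under it hangs a round steel foot 24 mm across.
- ram_guide (a point): Centre of the guide's underside, on the ram axis, 120 mm up. The foot below is set by a screw, differently each time: lever up, it hangs 16 to 30 mm over a pad on the bed and so meets it at 0.29 to 0.55 rad. It is sprung: 15 N on meeting the pad, then 3 N more per mm of ram travel up to 45 N, then solid. A pad bonds at 25 N or more, 35 to 40 N is right, over 60 N ruins it.
- bed: Plain aluminium bed of the press, a flat bar 270 mm long (x from -175 to +95 mm from the ram axis), 70 mm wide, top 50 mm above the table; no rails. Origin on the table under the ram axis, same axes as the press.
- strike (a point): Point on the bed's top surface straight under the ram axis: the pad being pressed must be centred here (within about 10 mm).
- lever (a joint): Angle of the lever in rad: 0 = fully up (its rest stop, arm rising 0.38 rad above level towards its free end), growing as the free end goes down, 0.38 = level, mechanical limit 0.8. A return spring drives it back to 0; let go, it flies up. Easing it back means slower than about 2 rad/s (0.5 m/s at the grip).
- lever_grip (a point): Middle of the lever's black rubber grip, on its axis, 250 mm from the pivot; the grip is a round bar 26 mm thick reaching from 170 to 290 mm from the pivot, ending in a ball. Lever up: 293 mm high. Pushed straight down here the free lever takes 4 to 8 N, growing with angle; with 35 to 40 N on the pad it is 14 to 17 N in all. Push it with closed fingertips or grasp it.
- bracket: Aluminium L-bracket, about 0.2 kg, lying on its long leg. Origin on its underside below the middle of the upright leg. Long leg 40 mm wide, 8 mm thick, along +x to 180 mm; upright leg 40 mm wide (y), 8 mm thick (x), 65 mm tall. Grip the upright leg across its 40 mm. On the bed its +x goes along the press's +x, upright leg towards the robot.
- pad_end (a point): Centre of the top of the black rubber pad at the bracket's free end: 32 mm square, 3 mm thick, 155 mm from the upright leg, top 11 mm above the bracket's underside. Pressed first.
- pad_near (a point): Centre of the top of the second pad, same size, 100 mm from the upright leg. Pressed second.
- lens: Bystander: black zoom lens standing upright, 78 mm across, 128 mm tall; origin under its centre.
- hood: Bystander: black lens hood, ring 86 mm across, 48 mm tall; origin under its centre.
- filter_case: Bystander: grey flat filter case 85 x 85 x 18 mm; origin under its centre.
- cleaner: Bystander: white bottle of lens cleaner, 48 mm across, 130 mm tall; origin under its centre.
- tripod_plate: Bystander: dark tripod plate 70 x 38 x 11 mm; origin under its centre.
There are look-alikes about, which are no part of the job. What is shaped like the bracket but pink is not meant.

How it is judged:
By the outcome, as a careful person would: the job done as asked, in the order asked, and still so for the second after the job is handed in, with the robot touching nothing.
It also fails if it takes over 72 s, if anything falls off the work surface, if the arm or the gripper's body presses on something with over 40 N, if the wrist force passes 120 N, or if a joint passes its speed limit or range.

### The arm

A 6-joint arm with a two-finger parallel gripper is mounted at the origin on the work surface. World frame = base frame: x ahead of the robot, y to its left, z up, the work surface at z = 0. Lengths are in mm, angles in degrees, forces in N, time in s.
With the tool pointing down it reaches from about 350 to 775 mm from the base axis. Payload 5.5 kg.
Tool frame: the origin (TCP) lies at the very end of the fingers, on their centre line; the grasp point (between the pads) lies 19 mm behind it; z points along the fingers, y is the line along which they close (so a half turn about z gives the same grasp; the last joint's range is limited). The gripper opens to 85 mm and grips with 20 to 120 N. Pads are 22 mm wide; open, the fingers measure 114 mm over their backs; the gripper's body (76 mm by 85 mm) begins 54 mm behind the grasp point. The pads swing forward as they close: fully open they stand 13 mm farther back than shut.
Start: joints at [57.72, 17.945, 2.641, 74.691, 0, 82.002], TCP at [236.484, 524.163, 231.323] pointing down, gripper open.
Joint ranges: [-158.12, 158.12], [-49.38, 96.58], [-58.88, 72.47], [-126.05, 133.96], [-84.25, 85.87], [-180, 180]. Speed limits (degrees/s): [147.25, 147.25, 180, 180, 180, 180].

### API

Orientations are given as a 3x3 rotation matrix whose columns are the frame's x, y, z axes.
In Python, from cell import manip, cams, order gives the robot as it stands.
- The arm moves only by the tool arm_command, never from a script. Its arguments are lists of equal length, an entry for each row: "travel": the shift along the tool's x, y, z normalised to -1 to 1, where 1 is 150 mm, a list of three; "twist": the turn, a rotation vector about the tool's x, y, z normalised to -1 to 1, where 1 is 90 degrees, a list of three; "jaw": the opening, from -1 (shut) to 1 (fully open). In form: {"travel": [[tx, ty, tz], ...], "twist": [[rx, ry, rz], ...], "jaw": [jaw, ...]}. A call has 1 to 5 rows; each row shifts and turns the commanded pose from where the row before left it, along the tool's axes as they then stand; what a row does not reach is not made up. A row lasts 1/10 s, in which the tool goes at most 50 mm and 8.59 degrees, less where a joint would pass 70% of its speed; a pose out of reach is approached as far as the arm can. A call with a number of a shift or a turn outside -1 to 1 is refused whole. A call with a gripper value outside its range is refused whole. The fingers move at their own pace and stop on an object; the grip force is fixed at half the most. Time passes only in rows, so rows that do not move let the fingers close. It gives the time, the measured TCP pose, the force, the opening and the grip force at its end, in the units of the state.
- manip.get_obs(): the state, without advancing time (a new reading comes with each control period).
- cams.camera(name): name is "side" or "top" or "wrist"; returns (picture, depth): 480x640x3 uint8, red, green, blue; 480x640 float32, mm along the optical axis (not along the pixel's ray), 0 where there is no reading.
- cams.calibration(name): a dict with "fx", "fy", "cx", "cy" (pixels), "distortion" ([k1, k2, p1, p2, k3] as OpenCV has them; the pictures are not rectified), "rvec" (rotation vector, rad) and "tvec" (3), from world to camera coordinates, as OpenCV has them. Camera axes: x right, y down, z forward; pixel columns grow to the right and rows downward; lengths in mm; the calibration is good to about 2 mm. A picture is of the moment at which its call begins: read the wrist's pose just before it. calibration takes no time and is no camera call; for the wrist camera it gives the pose at the moment of the call.
- order.finish_job(): hands the job in; it is judged then, once.
The state is a dict: "time": time; "joint_pos": joint angles; "dq": joint speeds; "joint_torque": joint torques, N m; "ee_pos": TCP position; "tool_rot": TCP orientation; "contact_force": force on the tool from outside, world axes, zero at the start; "ft_torque": the same for the moment, N m; "grip_width": finger opening in mm; "finger_force": force on a finger pad.
Only numpy, scipy, OpenCV 4.12 (cv2) and the standard library are available. Lean on these libraries where they do the work, as an engineer would, in place of code of your own. Each camera call takes 0.05 s, during which the arm holds its last target. There are 200 camera calls.

## Working session

There is one attempt and no reset: what is moved stays moved. The work goes in short steps, Python scripts to look and compute and a tool call to move; the robot and the scene stay as the last step left them, time stands still between calls to the robot, and variables do not carry over. Pictures are saved under pics/ and viewed, at most 10 in all, crops included, and the job is handed in when it is done.

Besides the shell and the picture viewer there is one more tool, called after "Call:" by a JSON object that holds its "fn" and its "kwargs". arm_command: Moves the arm, as the interface text tells. Scaled input: -1 to 1 covers 150 mm each way for a shift and 90 degrees each way for a turn. Its arguments: {"type":"object","properties":{"travel":{"type":"array"},"twist":{"type":"array"},"jaw":{"type":"array"}},"required":["travel","twist","jaw"]}

```bash
mkdir -p pics; ls
cat > h.py <<'E'
import numpy as np, cv2
from cell import manip, cams, order
def grab(n):
    p,d=cams.camera(n); c=cams.calibration(n); return p,d,c
def world(c,d,u,v):
    K=np.array([[c["fx"],0,c["cx"]],[0,c["fy"],c["cy"]],[0,0,1.]])
    n=cv2.undistortPoints(np.array([[[u,v]]],float),K,np.array(c["distortion"],float))[0,0]
    z=d if np.isscalar(d) else np.median([x for x in d[int(v)-1:int(v)+2,int(u)-1:int(u)+2].ravel() if x>0] or [0])
    R=cv2.Rodrigues(np.array(c["rvec"],float))[0]
    return R.T@(np.array([n[0]*z,n[1]*z,z])-np.array(c["tvec"],float).ravel())
def cloud(c,d):
    K=np.array([[c["fx"],0,c["cx"]],[0,c["fy"],c["cy"]],[0,0,1.]])
    v,u=np.mgrid[0:480,0:640]
    n=cv2.undistortPoints(np.stack([u,v],-1).reshape(-1,1,2).astype(float),K,np.array(c["distortion"],float)).reshape(480,640,2)
    P=np.dstack([n*d[...,None],d]).astype(float)
    R=cv2.Rodrigues(np.array(c["rvec"],float))[0]
    return (P-np.array(c["tvec"],float).ravel())@R
E
python3 - <<'E'
from h import *
for n in ("top","side"):
    p,d,c=grab(n); cv2.imwrite(f"pics/{n}0.png",p[...,::-1]); np.savez(f"{n}0.npz",p=p,d=d,W=cloud(c,d))
o=manip.get_obs();print(o)
E
```

```text
pics
{'time': 0.1, 'joint_pos': array([5.77192858e+01, 1.79872999e+01, 2.58372128e+00, 7.46919413e+01,
       2.18740049e-04, 8.20010352e+01]), 'dq': array([ 0.05125824, -0.01424639,  0.20921051,  0.09669474,  0.05819619,
        0.00433474]), 'joint_torque': array([ 3.07917835e-03, -4.81725919e+01,  2.99244136e+01,  1.27585113e-02,
       -9.72041289e-05, -1.13309895e-05]), 'ee_pos': array([236.2162386 , 523.73161272, 230.49181248]), 'tool_rot': array([[-9.11534205e-01,  4.11223291e-01, -8.93591950e-04],
       [ 4.11224194e-01,  9.11533149e-01, -1.40742825e-03],
       [ 2.35771405e-04, -1.65038562e-03, -9.99998610e-01]]), 'contact_force': array([0.50957761, 0.30979686, 0.52157485]), 'ft_torque': array([-0.01639378,  0.00397762, -0.01830472]), 'finger_force': 0.0, 'grip_width': 85.02016433087692}
```

View pics/top0.png

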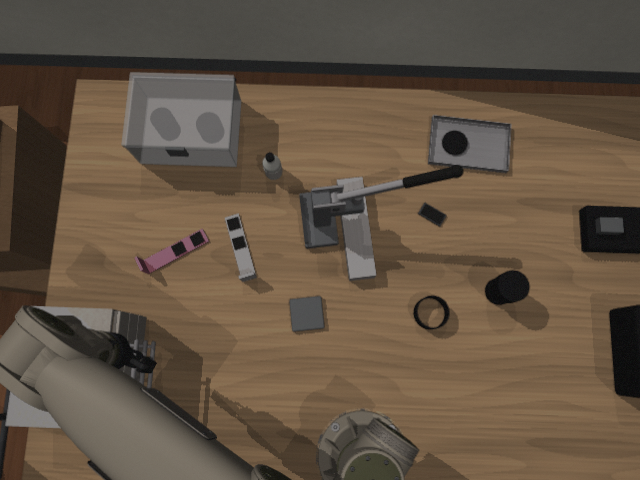

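View pics/side0.png

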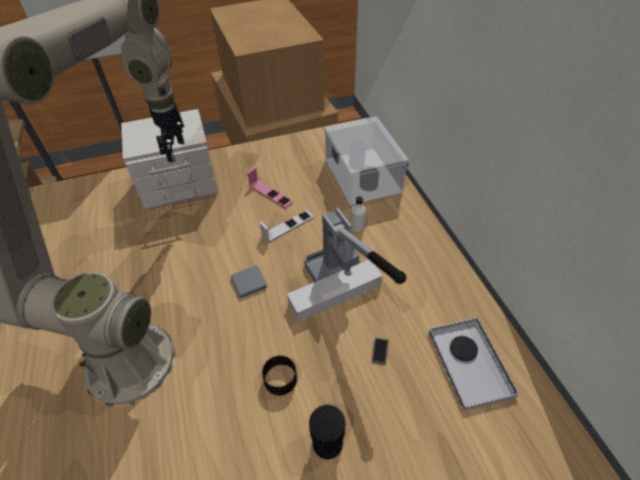

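The silver bracket is at top (240,247). The look-alike is the pink one at (175,250). The press ram is near (350,200), and the black grip runs from (405,183) to (460,172). I choose the silver bracket and will check it in a close crop.

Run:
```python
from h import *
t=np.load("top0.npz");W=t["W"];p=t["p"];d=t["d"]
im=p[150:300,200:480,::-1]; cv2.imwrite("pics/crop.png",cv2.resize(im,None,fx=2.8,fy=2.8,interpolation=cv2.INTER_CUBIC))
def rect(m,name):
    P=W[m]; r=cv2.minAreaRect(P[:,:2].astype(np.float32)); print(name,m.sum(),"c",np.round(r[0],1),"size",np.round(r[1],1),"ang",round(r[2],2),"z",np.round(np.percentile(P[:,2],[5,50,95]),1))
def box(u0,u1,v0,v1):
    m=np.zeros((480,640),bool);m[v0:v1,u0:u1]=1;return m&(d>0)
Z=W[...,2]
print("table",np.median(Z[300:380,250:280]))
rect(box(330,385,170,290)&(abs(Z-50)<5),"bed")
b=box(220,262,208,285)
rect(b&(Z>4)&(Z<20),"leg");rect(b&(Z>50),"upright top")
g=p.mean(-1)
for nm,(u0,u1,v0,v1) in dict(end=(222,245,212,231),near=(228,250,234,251)).items():
    m=box(u0,u1,v0,v1)&(g<60)&(Z>5); P=W[m];print(nm,m.sum(),P.mean(0).round(1)); rect(m,nm)
m=box(395,470,160,195)&(g<60)&(Z>150);rect(m,"grip");P=W[m]
for y in range(int(P[:,1].min()),int(P[:,1].max()),20):
    q=P[abs(P[:,1]-y)<6]; print(y,q.mean(0).round(1), q[:,2].max().round(1))
for nm,(u0,u1,v0,v1) in dict(hood=(405,460,285,335),lens=(480,535,265,310),case=(285,330,290,335),cleaner=(255,290,145,185),plate=(412,450,200,230)).items():
    rect(box(u0,u1,v0,v1)&(Z>6),nm)
s=np.load("side0.npz");Ws=s["W"];ds=s["d"];
m=np.zeros((480,640),bool);m[255:320,280:390]=1;m&=(ds>0)&(abs(Ws[...,2]-50)<4)
W=Ws;rect(m,"bed side")
m=np.zeros((480,640),bool);m[205:250,255:318]=1;m&=(ds>0)&(Ws[...,2]>4)&(Ws[...,2]<16);rect(m,"leg side")
m=np.zeros((480,640),bool);m[230:290,350:410]=1;m&=(ds>0)&(s["p"].mean(-1)<60)&(Ws[...,2]>180);P=Ws[m]
for y in range(int(P[:,1].min()),int(P[:,1].max()),20):
    q=P[abs(P[:,1]-y)<6]; print(y,q.mean(0).round(1), q[:,2].max().round(1))
```

```text
table -0.6710155854763893
bed 1754 c [576.4  46.5] size [270.7 102. ] ang 8.91 z [45.6 49.2 53.4]
leg 960 c [526.8 338.2] size [211.4 111. ] ang 4.29 z [ 4.3  7.8 13.9]
upright top 61 c [437.6 310.4] size [ 8.9 39.8] ang 19.65 z [54.3 62.5 68.2]
end 120 [584.7 360.9  10.3]
end 120 c [585.2 361.1] size [29.8 30.6] ang 19.41 z [ 5.9 10.1 15. ]
near 114 [533.2 343.5  10.5]
near 114 c [533.2 342.9] size [30.8 30.6] ang 20.51 z [ 6.  10.7 15. ]
grip 680 c [ 642.8 -116.6] size [ 28.5 147.8] ang 8.68 z [271.8 296.9 320.3]
-189 [ 650.7 -186.   313.9] 321.2
-169 [ 648.8 -169.1  317.1] 326.7
-149 [ 645.7 -148.9  307. ] 316.1
-129 [ 642.4 -129.   298.6] 307.2
-109 [ 639.3 -109.   290.8] 298.2
-89 [635.7 -89.1 282.7] 293.0
-69 [634.  -69.3 274.4] 280.6
-49 [624.1 -49.6 261.9] 268.2
hood 387 c [ 376.2 -175.3] size [123.7 141.6] ang 0.9 z [ 7.  38.3 50.6]
lens 1120 c [ 434.3 -373.9] size [102.1 140.7] ang 0.18 z [ 18.4 125.2 131.3]
case 1077 c [353.3 149.9] size [109.5 111.1] ang 0.58 z [10.3 16.7 21.9]
cleaner 421 c [759.5 268.9] size [ 87.6 104.9] ang 87.96 z [  7.9  83.3 129.8]
plate 280 c [ 630.6 -170.9] size [70.9 87.7] ang 6.6 z [ 6.3  9.6 14.9]
bed side 1805 c [574.2  63.9] size [270.5 145.1] ang 9.25 z [46.8 49.9 53.1]
leg side 555 c [516.5 336.7] size [201.2 207.1] ang 74.54 z [ 4.4  8.  13.2]
-191 [ 648.8 -187.8  314.5] 322.5
-171 [ 645.7 -171.8  316.7] 324.2
-151 [ 641.3 -150.7  306.6] 314.9
-131 [ 638.7 -130.6  298.6] 304.6
-111 [ 635.8 -111.2  290.7] 298.9
-91 [632.7 -90.6 282.1] 289.7
-71 [629.9 -72.1 275.3] 282.2
```

View pics/crop.png

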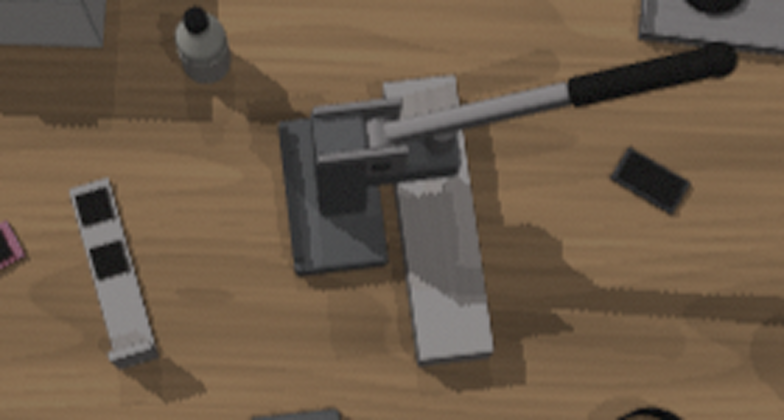

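Crop: silver bracket with both black pads at (95,205) and (110,258) and its upright at (133,350), which matches the description. The pad distances come out at 155.5 and 101 mm, as given. I'm moving above the upright.

Call:
{"fn": "arm_command", "kwargs": {"travel": [[-0.259,-0.106,0.076],[-0.259,-0.106,0.076],[-0.259,-0.106,0.076],[-0.259,-0.106,0.076],[-0.259,-0.106,0.076]], "twist": [[0,0,0],[0,0,0],[0,0,0],[0,0,0],[0,0,0]], "jaw": [1,1,1,1,1]}}

```text
time: 0.6
ee_pos: [381.5, 370.4, 173.6]
tool_rot: [[-0.912, 0.411, -0.0], [0.411, 0.912, -0.0], [0.0, -0.0, -1.0]]
contact_force: [1.2, -0.3, 0.7]
grip_width: 85.5
finger_force: 0.0
```

Call:
{"fn": "arm_command", "kwargs": {"travel": [[-0.259,-0.106,0.076],[-0.259,-0.106,0.076],[0,0,0],[0,0,0],[0,0,0]], "twist": [[0,0,0],[0,0,0],[0,0,-0.08],[0,0,-0.08],[0,0,-0.08]], "jaw": [1,1,1,1,1]}}

```text
time: 1.1
ee_pos: [438.6, 310.0, 150.8]
tool_rot: [[-0.999, 0.043, -0.001], [0.043, 0.999, -0.001], [0.001, -0.001, -1.0]]
contact_force: [0.7, -0.9, 0.9]
grip_width: 85.5
finger_force: 0.0
```

Call:
{"fn": "arm_command", "kwargs": {"travel": [[0,0,0],[0,0,0],[0,0,0],[0,0,0]], "twist": [[0,0,-0.08],[0,0,-0.08],[0,0,-0.08],[0,0,0]], "jaw": [1,1,1,1]}}

```text
time: 1.5
ee_pos: [438.3, 310.7, 151.1]
tool_rot: [[-0.946, -0.324, -0.001], [-0.324, 0.946, -0.0], [0.001, -0.0, -1.0]]
contact_force: [0.2, -0.2, 0.2]
grip_width: 85.3
finger_force: 0.0
```

```bash
cat >> h.py <<'E'
def go(p,a=None):
    "travel (norm) in current tool frame to world p; then twist z so tool y heads at a deg"
    o=manip.get_obs();R=o["tool_rot"];e=o["ee_pos"]
    t=R.T@(np.array(p)-e)/150
    ya=np.degrees(np.arctan2(R[1,1],R[0,1])); 
    print("t%.2f ee"%o["time"],e.round(1),"ya %.2f"%ya,"tilt",R[:2,2].round(4),"F",o["contact_force"].round(1),"grip",round(o["grip_width"],1),round(o["finger_force"],1),"j",o["joint_pos"].round(0))
    print("travel",t.round(3),"norm mm",round(np.linalg.norm(t)*150,1),"twist z", None if a is None else round(-(a-ya)/90,4))
E
python3 - <<'E'
from h import *
p,d,c=grab("wrist");cv2.imwrite("pics/w1.png",p[...,::-1]);W=cloud(c,d);np.savez("w1.npz",p=p,d=d,W=W)
go([438.3,310.4,26],109.1)
Z=W[...,2]
m=(d>0)&(Z>55)&(Z<75)&(np.hypot(W[...,0]-438,W[...,1]-310)<50)
P=W[m];print(m.sum(),cv2.minAreaRect(P[:,:2].astype(np.float32)),np.median(P[:,2]))
# bed fit from top & side
for n in("top0","side0"):
    t=np.load(n+".npz");V=t["W"];q=V[(t["d"]>0)&(abs(V[...,2]-50)<4)&(t["p"].min(-1)>85)];q=q[(np.hypot(q[:,0]-576,q[:,1]-50)<160)]
    for a in (8,8.5,9,9.5):
        r=np.radians(a);x=q[:,0]*np.cos(r)+q[:,1]*np.sin(r);y=-q[:,0]*np.sin(r)+q[:,1]*np.cos(r)
        print(n,a,np.percentile(x,[.5,99.5]).round(1),np.percentile(y,[1,3,50,97,99]).round(1))
E
```

```text
t1.55 ee [438.4 310.7 151.1] ya 108.77 tilt [-0.0006 -0.0003] F [ 0.1 -0.9 -0.4] grip 85.2 0.0 j [ 27.  16. -12.  63.   0.   8.]
travel [ 0.001 -0.002  0.834] norm mm 125.1 twist z -0.0037
958 ((436.4188232421875, 308.7087097167969), (8.000327110290527, 39.78856658935547), 18.67389678955078) 64.33326880466016
top0 8 [444.7 711. ] [-84.3 -83.  -51.2 -18.8 -16.9]
top0 8.5 [444.2 710.5] [-88.8 -87.9 -55.9 -23.3 -21.8]
top0 9 [443.7 710. ] [-93.8 -92.7 -60.8 -28.  -26.5]
top0 9.5 [443.2 709.5] [-99.1 -97.7 -65.4 -32.7 -31.1]
side0 8 [443.9 711.6] [-88.9 -87.2 -55.8 -20.8 -18.2]
side0 8.5 [443.4 710.9] [-93.5 -92.2 -60.8 -25.6 -23.7]
side0 9 [442.9 710.3] [-98.3 -97.2 -66.2 -30.6 -28.8]
side0 9.5 [442.3 709.6] [-103.5 -102.1  -71.   -35.4  -33.5]
```

Call:
{"fn": "arm_command", "kwargs": {"travel": [[0.008,-0.004,0.218],[0,0,0.218],[0,0,0.218],[0,0,0.218],[0,0,0]], "twist": [[0,0,0],[0,0,0],[0,0,0],[0,0,0],[0,0,0]], "jaw": [1,1,1,1,1]}}

```text
time: 2.05
ee_pos: [434.0, 308.0, 16.6]
tool_rot: [[-0.947, -0.322, -0.008], [-0.322, 0.947, -0.004], [0.009, -0.001, -1.0]]
contact_force: [-1.0, -0.6, -0.4]
grip_width: 85.1
finger_force: 0.0
```

Call:
{"fn": "arm_command", "kwargs": {"travel": [[0,0,0],[0,0,0],[0,0,0],[0,0,0],[0,0,0]], "twist": [[0,0,0],[0,0,0],[0,0,0],[0,0,0],[0,0,0]], "jaw": [-1,-1,-1,-1,-1]}}

```text
time: 2.55
ee_pos: [439.1, 310.8, 22.8]
tool_rot: [[-0.946, -0.324, 0.003], [-0.324, 0.946, 0.002], [-0.004, 0.001, -1.0]]
contact_force: [-0.5, 0.3, 5.7]
grip_width: 39.1
finger_force: 60.7
```

Call:
{"fn": "arm_command", "kwargs": {"travel": [[0,0,0],[0,0,0],[0,0,0],[0,0,0]], "twist": [[0,0,0],[0,0,0],[0,0,0],[0,0,0]], "jaw": [-1,-1,-1,-1]}}

```text
time: 2.95
ee_pos: [439.2, 310.7, 22.8]
tool_rot: [[-0.946, -0.324, 0.004], [-0.324, 0.946, 0.002], [-0.004, 0.001, -1.0]]
contact_force: [-0.3, 0.2, 6.7]
grip_width: 39.3
finger_force: 60.7
```

Call:
{"fn": "arm_command", "kwargs": {"travel": [[0,0,-0.15],[0,0,-0.283],[0,0,-0.283],[0,0,-0.13],[0.277,-0.12,0]], "twist": [[0,0,0],[0,0,0],[0,0,0],[0,0,0],[0,0,0]], "jaw": [-1,-1,-1,-1,-1]}}

```text
time: 3.45
ee_pos: [411.2, 283.1, 152.4]
tool_rot: [[-0.946, -0.325, 0.013], [-0.325, 0.946, 0.006], [-0.014, 0.002, -1.0]]
contact_force: [0.6, -1.0, -2.0]
grip_width: 39.2
finger_force: 61.3
```

Call:
{"fn": "arm_command", "kwargs": {"travel": [[0.277,-0.12,0],[0.09,-0.2635,0],[0.09,-0.2635,0],[0.09,-0.2635,0],[0.09,-0.2635,0]], "twist": [[0,0,0],[0,0,0],[0,0,0],[0,0,0],[0,0,0]], "jaw": [-1,-1,-1,-1,-1]}}

```text
time: 3.95
ee_pos: [370.3, 80.5, 148.1]
tool_rot: [[-0.946, -0.325, 0.001], [-0.325, 0.946, -0.0], [-0.001, -0.0, -1.0]]
contact_force: [0.5, 1.5, -2.7]
grip_width: 39.0
finger_force: 61.5
```

Call:
{"fn": "arm_command", "kwargs": {"travel": [[0.09,-0.2635,0],[0.09,-0.2635,0],[0,0,0],[0,0,0],[0,0,0]], "twist": [[0,0,0],[0,0,0],[0,0,0.0567],[0,0,0.0567],[0,0,0]], "jaw": [-1,-1,-1,-1,-1]}}

```text
time: 4.45
ee_pos: [370.7, -2.3, 147.9]
tool_rot: [[-0.989, -0.149, 0.0], [-0.149, 0.989, -0.0], [-0.0, -0.0, -1.0]]
contact_force: [0.2, 0.7, -2.7]
grip_width: 38.8
finger_force: 61.8
```

Run:
```python
from h import *
p,d,c=grab("wrist");cv2.imwrite("pics/w2.png",p[...,::-1]);np.savez("w2.npz",p=p,d=d,W=cloud(c,d))
p,d,c=grab("top");np.savez("top2.npz",p=p,d=d,W=cloud(c,d));cv2.imwrite("pics/top2.png",p[...,::-1])
go([372.4,-.7,150],98.7)
```

```text
t4.55 ee [370.8  -1.6 147.8] ya 98.83 tilt [0.0003 0.    ] F [ 0.   0.8 -2. ] grip 38.9 61.8 j [-13.  -2. -33.  59.   0. -22.]
travel [-0.011  0.004 -0.015] norm mm 2.9 twist z 0.0014
```

View pics/w2.png

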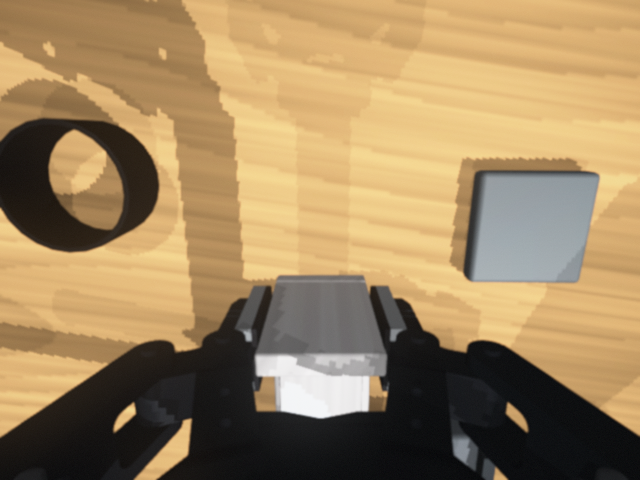

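The wrist view looks backwards: upright held squarely between the fingers at (320,320), hood at (75,185), filter case at (535,225). It doesn't show the press, so I'll use the top camera for bracket versus bed.

Run:
```python
from h import *
t=np.load("top2.npz");V=t["W"];d=t["d"];p=t["p"];Z=V[...,2];g=p.mean(-1)
e=np.array([370.8,-1.6]);r=np.radians(8.83);u=np.array([np.cos(r),np.sin(r)]);n=np.array([-u[1],u[0]])
L=(V[...,:2]-e)@u; S=(V[...,:2]-e)@n
reg=(d>0)&(L>60)&(L<190)&(abs(S)<24)&(Z>110)&(Z<160)
m=reg&(g<65)
k,lab,st,ce=cv2.connectedComponentsWithStats(m.astype(np.uint8))
for i in range(1,k):
    if st[i,4]>30:
        q=lab==i; print("pad",st[i,4],ce[i].round(1),"L,S",L[q].mean().round(1),S[q].mean().round(1),"ext",np.percentile(L[q],[2,98]).round(1),np.percentile(S[q],[2,98]).round(1),"z",Z[q].mean().round(1))
print("leg z",np.median(Z[reg&(g>80)]),"end L",np.percentile(L[reg],99.5), "S ext",np.percentile(S[reg&(L<120)],[1,99]))
# undistorted edge based bed: project with depth ->plane z=50
t0=np.load("top0.npz");V=t0["W"];g0=t0["p"].min(-1)
q=V[(t0["d"]>0)&(abs(V[...,2]-50)<6)&(g0>60)];q=q[np.hypot(q[:,0]-576,q[:,1]-50)<160]
l,s=(q[:,:2]-e)@u,(q[:,:2]-e)@n
for lo in range(60,330,30):
    w=s[(l>lo)&(l<lo+30)]; print(lo,len(w),np.percentile(w,[2,98]).round(1) if len(w)>10 else "")
for lo in range(-30,30,20):
    w=l[(s>lo)&(s<lo+20)]; print("end",lo,np.percentile(w,[1,99]).round(1))
# head top points (z 120..)
h=V[(t0["d"]>0)&(V[...,2]>120)&(V[...,2]<240)];l,s=(h[:,:2]-e)@u,(h[:,:2]-e)@n
for zlo in range(120,240,15):
    k=(h[:,2]>zlo)&(h[:,2]<zlo+15)&(l>150)&(l<350)&(abs(s)<150)
    if k.sum()>10: print(zlo,k.sum(),"L",np.percentile(l[k],[3,50,97]).round(1),"S",np.percentile(s[k],[3,50,97]).round(1))
gr=V[(t0["d"]>0)&(V[...,2]>260)&(V[...,2]<330)&(t0["p"].mean(-1)<60)];l,s=(gr[:,:2]-e)@u,(gr[:,:2]-e)@n
k=(l>150)&(l<350)&(s<-60)&(s>-260);print("grip fit",np.polyfit(s[k],l[k],1), np.percentile(s[k],[1,99]))
```

```text
pad 159 [360.8 240.7] L,S 154.9 0.3 ext [139.8 170.9] [-14.5  15.3] z 134.1
pad 75 [360.6 262.1] L,S 102.0 8.0 ext [ 85.9 114.9] [-1.9 15.4] z 134.7
leg z 130.95941117416953 end L 178.41127955606868 S ext [-4.91708964 19.90462371]
60 136 [-32.3  33. ]
90 284 [-34.   33.3]
120 274 [-33.2  34. ]
150 281 [-32.8  33.6]
180 277 [-33.4  33.1]
210 276 [-32.5  33.7]
240 66 [-34.5  32.1]
270 15 [-34.5 -29.4]
300 133 [-33.2  20.8]
end -30 [ 77.9 341.9]
end -10 [ 77.9 342.8]
end 10 [ 77.9 342.4]
120 63 L [225.4 226.8 228.7] S [-10.6  50.6 108.2]
135 72 L [225.1 226.5 228.5] S [-11.2  53.1 108. ]
150 220 L [225.2 232.8 253.3] S [-16.3  16.3 101.5]
165 72 L [224.6 226.5 248.7] S [ -9.   57.6 109.4]
180 60 L [224.6 226.7 267.6] S [ -6.4  63.9 107.9]
195 135 L [223.1 238.8 268.9] S [ -4.7  49.3 107.2]
210 562 L [226.  249.7 269.1] S [  1.   70.1 108.1]
225 333 L [226.4 247.1 273.9] S [-40.3  40.9 103.7]
grip fit [-5.36777683e-03  2.47942892e+02] [-224.07238859  -87.40021118]
```

Call:
{"fn": "arm_command", "kwargs": {"travel": [[0,0,0.16],[0,0,0.16],[0,0,0.15],[0,0,0],[0,0,0]], "twist": [[0,0,0],[0,0,0],[0,0,0],[0,0,0],[0,0,0]], "jaw": [-1,-1,-1,-1,-1]}}

```text
time: 5.05
ee_pos: [370.7, -1.2, 77.4]
tool_rot: [[-0.988, -0.153, -0.001], [-0.153, 0.988, 0.0], [0.001, 0.0, -1.0]]
contact_force: [0.1, -0.6, -2.1]
grip_width: 39.0
finger_force: 62.1
```

Call:
{"fn": "arm_command", "kwargs": {"travel": [[-0.16,0,0],[-0.16,0,0],[-0.16,0,0],[-0.15,0,0],[0,0,0]], "twist": [[0,0,0],[0,0,0],[0,0,0],[0,0,0],[0,0,0]], "jaw": [-1,-1,-1,-1,-1]}}

```text
time: 5.55
ee_pos: [469.1, 12.7, 79.1]
tool_rot: [[-0.988, -0.153, 0.006], [-0.153, 0.988, -0.001], [-0.006, -0.001, -1.0]]
contact_force: [-0.3, -0.0, -1.9]
grip_width: 39.0
finger_force: 62.2
```

Call:
{"fn": "arm_command", "kwargs": {"travel": [[0,0,0],[0,0,0.012],[0,0,0.012],[0,0,0]], "twist": [[0,0,0],[0,0,0],[0,0,0],[0,0,0]], "jaw": [-1,-1,-1,-1]}}

```text
time: 5.95
ee_pos: [463.7, 12.6, 73.5]
tool_rot: [[-0.988, -0.151, -0.0], [-0.151, 0.988, 0.0], [0.0, 0.0, -1.0]]
contact_force: [-0.9, -0.8, -1.9]
grip_width: 39.0
finger_force: 62.3
```

Run:
```python
from h import *
p,d,c=grab("side");np.savez("side3.npz",p=p,d=d,W=cloud(c,d));cv2.imwrite("pics/side3.png",cv2.resize(p[200:340,250:430,::-1],None,fx=4,fy=4,interpolation=cv2.INTER_CUBIC))
go([372.4,-.7,73],98.83)
```

```text
t6.00 ee [463.9  12.6  73.6] ya 98.71 tilt [-0.0001  0.0001] F [-1.1 -0.2 -2. ] grip 38.9 62.3 j [ -8.  12. -28.  49.   0. -17.]
travel [0.616 0.004 0.004] norm mm 92.4 twist z -0.0013
```

View pics/side3.png

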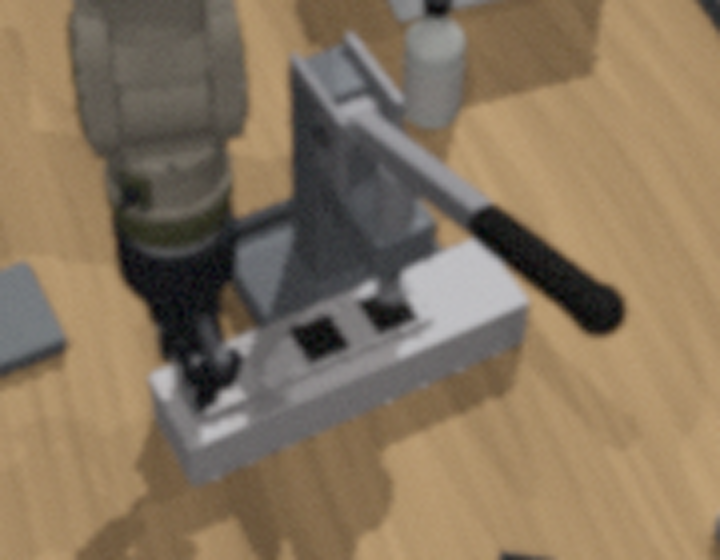

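The side crop shows the bracket on the bed with its end pad (390,310) under the foot and the near pad at (320,340). The bracket is still about 1 mm high, so I'm setting it down and releasing it.

Call:
{"fn": "arm_command", "kwargs": {"travel": [[0,0,0.005],[0,0,0.005],[0,0,0.004],[0,0,0]], "twist": [[0,0,0],[0,0,0],[0,0,0],[0,0,0]], "jaw": [-1,-1,-1,-1]}}

```text
time: 6.4
ee_pos: [464.3, 12.6, 72.8]
tool_rot: [[-0.988, -0.151, 0.001], [-0.151, 0.988, -0.0], [-0.001, -0.0, -1.0]]
contact_force: [-5.7, -1.2, 11.8]
grip_width: 38.9
finger_force: 63.7
```

Call:
{"fn": "arm_command", "kwargs": {"travel": [[0,0,0],[0,0,0],[0,0,0],[0,0,0],[0,0,0]], "twist": [[0,0,0],[0,0,0],[0,0,0],[0,0,0],[0,0,0]], "jaw": [0.6,0.6,0.6,0.6,0.6]}}

```text
time: 6.9
ee_pos: [464.4, 12.6, 71.3]
tool_rot: [[-0.988, -0.151, -0.0], [-0.151, 0.988, 0.0], [0.0, 0.0, -1.0]]
contact_force: [-0.1, -1.0, 1.0]
grip_width: 68.2
finger_force: 0.0
```

Call:
{"fn": "arm_command", "kwargs": {"travel": [[0,0,-0.1],[0,0,-0.3],[0,0,-0.3],[0,0,-0.3],[0,0,-0.3]], "twist": [[0,0,0],[0,0,0],[0,0,0],[0,0,0],[0,0,0]], "jaw": [0.6,0.6,0.6,0.6,0]}}

```text
time: 7.4
ee_pos: [464.1, 12.7, 268.2]
tool_rot: [[-0.988, -0.151, 0.0], [-0.151, 0.988, 0.0], [-0.0, 0.0, -1.0]]
contact_force: [1.3, 0.0, -0.7]
grip_width: 55.7
finger_force: 0.0
```

Call:
{"fn": "arm_command", "kwargs": {"travel": [[0,0,-0.3],[0,0,-0.22],[0,0,0],[-0.173,-0.2,0],[-0.173,-0.2,0]], "twist": [[0,0,0],[0,0,0],[0,0,0],[0,0,0],[0,0,0]], "jaw": [-1,-1,-1,-1,-1]}}

```text
time: 7.9
ee_pos: [525.2, -38.8, 344.4]
tool_rot: [[-0.988, -0.153, 0.001], [-0.153, 0.988, -0.0], [-0.001, -0.0, -1.0]]
contact_force: [0.2, -0.2, 0.5]
grip_width: 0.1
finger_force: 0.0
```

Call:
{"fn": "arm_command", "kwargs": {"travel": [[-0.173,-0.2,0],[-0.173,-0.2,0],[-0.173,-0.2,0],[-0.173,-0.2,0],[0,0,0]], "twist": [[0,0,0],[0,0,0],[0,0,0],[0,0,0],[0,0,0]], "jaw": [-1,-1,-1,-1,-1]}}

```text
time: 8.4
ee_pos: [648.4, -145.3, 338.1]
tool_rot: [[-0.989, -0.148, -0.006], [-0.148, 0.989, 0.001], [0.005, 0.002, -1.0]]
contact_force: [0.8, -0.4, -1.4]
grip_width: 0.1
finger_force: 0.0
```

Run:
```python
from h import *
p,d,c=grab("top");V=cloud(c,d);cv2.imwrite("pics/top4.png",p[...,::-1])
go([645,-141,312],98.83)
p,d,c=grab("side");V=cloud(c,d);g=p.mean(-1)
e=np.array([370.8,-1.6]);r=np.radians(8.83);u=np.array([np.cos(r),np.sin(r)]);n=np.array([-u[1],u[0]])
L=(V[...,:2]-e)@u;S=(V[...,:2]-e)@n;Z=V[...,2]
m=(d>0)&(g<60)&(abs(Z-61)<8)&(L>150)&(L<290)&(abs(S)<30)
k,lab,st,ce=cv2.connectedComponentsWithStats(m.astype(np.uint8))
for i in range(1,k):
    if st[i,4]>15:
        q=lab==i; print(st[i,4],ce[i].round(),L[q].mean().round(1),S[q].mean().round(1),np.percentile(L[q],[2,98]).round(1),np.percentile(S[q],[2,98]).round(1))
```

```text
t8.45 ee [ 646.7 -143.6  339.6] ya 98.59 tilt [-0.0055  0.002 ] F [0.2 0.3 0.5] grip -0.1 0.0 j [-19.  30.  36.  96.   0. -28.]
travel [0.008 0.018 0.184] norm mm 27.7 twist z -0.0027
53 [346. 278.] 245.4 -4.1 [234.1 258.8] [-14.4  10. ]
82 [329. 284.] 192.9 -1.5 [180.  206.4] [-15.   12.9]
```

Call:
{"fn": "arm_command", "kwargs": {"travel": [[0.008,0.015,0.05],[0,0,0.05],[0,0,0.05],[0,0,0.03],[0,0,0]], "twist": [[0,0,0],[0,0,0],[0,0,0],[0,0,0],[0,0,0]], "jaw": [-1,-1,-1,-1,-1]}}

```text
time: 9.0
ee_pos: [643.4, -139.2, 316.9]
tool_rot: [[-0.988, -0.152, -0.001], [-0.152, 0.988, 0.0], [0.001, 0.001, -1.0]]
contact_force: [-0.4, -0.1, 0.6]
grip_width: -0.1
finger_force: 0.0
```

Call:
{"fn": "arm_command", "kwargs": {"travel": [[0,0,0.05],[0,0,0.05],[0,0,0],[0,0,0]], "twist": [[0,0,0],[0,0,0],[0,0,0],[0,0,0]], "jaw": [-1,-1,-1,-1]}}

```text
time: 9.4
ee_pos: [644.3, -139.6, 303.0]
tool_rot: [[-0.988, -0.151, 0.001], [-0.151, 0.988, 0.0], [-0.001, -0.0, -1.0]]
contact_force: [0.6, 0.8, 5.4]
grip_width: 0.2
finger_force: 2.3
```

Call:
{"fn": "arm_command", "kwargs": {"travel": [[0,0,0.08],[0,0,0.08],[0,0,0.08],[0,0,0.06],[0,0,0]], "twist": [[0,0,0],[0,0,0],[0,0,0],[0,0,0],[0,0,0]], "jaw": [-1,-1,-1,-1,-1]}}

```text
time: 9.9
ee_pos: [644.1, -140.1, 257.1]
tool_rot: [[-0.989, -0.151, 0.0], [-0.151, 0.989, -0.0], [-0.0, -0.0, -1.0]]
contact_force: [-0.2, -0.6, 5.7]
grip_width: -0.0
finger_force: 2.7
```

Call:
{"fn": "arm_command", "kwargs": {"travel": [[0,0,0.04],[0,0,0],[0,0,0]], "twist": [[0,0,0],[0,0,0],[0,0,0]], "jaw": [-1,-1,-1]}}

```text
time: 10.2
ee_pos: [644.4, -140.2, 252.6]
tool_rot: [[-0.989, -0.151, 0.002], [-0.151, 0.989, -0.001], [-0.001, -0.001, -1.0]]
contact_force: [-0.3, -1.0, 5.9]
grip_width: -0.4
finger_force: 2.8
```

Call:
{"fn": "arm_command", "kwargs": {"travel": [[0,0,0.04],[0,0,0],[0,0,0]], "twist": [[0,0,0],[0,0,0],[0,0,0]], "jaw": [-1,-1,-1]}}

```text
time: 10.5
ee_pos: [644.6, -140.3, 246.7]
tool_rot: [[-0.989, -0.151, 0.002], [-0.151, 0.989, -0.001], [-0.002, -0.002, -1.0]]
contact_force: [0.3, -1.8, 6.4]
grip_width: -0.4
finger_force: 2.8
```

Call:
{"fn": "arm_command", "kwargs": {"travel": [[0,0,0.04],[0,0,0],[0,0,0]], "twist": [[0,0,0],[0,0,0],[0,0,0]], "jaw": [-1,-1,-1]}}

```text
time: 10.8
ee_pos: [644.7, -140.3, 240.7]
tool_rot: [[-0.989, -0.151, 0.002], [-0.151, 0.989, -0.001], [-0.002, -0.002, -1.0]]
contact_force: [-0.5, -1.9, 6.2]
grip_width: -0.5
finger_force: 2.9
```

Call:
{"fn": "arm_command", "kwargs": {"travel": [[0,0,0.04],[0,0,0],[0,0,0]], "twist": [[0,0,0],[0,0,0],[0,0,0]], "jaw": [-1,-1,-1]}}

```text
time: 11.1
ee_pos: [644.7, -140.3, 234.7]
tool_rot: [[-0.989, -0.151, 0.002], [-0.151, 0.989, -0.001], [-0.002, -0.002, -1.0]]
contact_force: [0.8, -2.3, 6.7]
grip_width: -0.1
finger_force: 3.0
```

Call:
{"fn": "arm_command", "kwargs": {"travel": [[0,0,0.04],[0,0,0],[0,0,0]], "twist": [[0,0,0],[0,0,0],[0,0,0]], "jaw": [-1,-1,-1]}}

```text
time: 11.4
ee_pos: [644.8, -140.7, 229.5]
tool_rot: [[-0.989, -0.151, 0.003], [-0.151, 0.989, -0.002], [-0.003, -0.003, -1.0]]
contact_force: [-0.5, -1.8, 7.3]
grip_width: 0.3
finger_force: 3.7
```

Call:
{"fn": "arm_command", "kwargs": {"travel": [[0,0,0.04],[0,0,0],[0,0,0]], "twist": [[0,0,0],[0,0,0],[0,0,0]], "jaw": [-1,-1,-1]}}

```text
time: 11.7
ee_pos: [645.0, -141.3, 224.1]
tool_rot: [[-0.989, -0.15, 0.004], [-0.151, 0.989, -0.003], [-0.003, -0.004, -1.0]]
contact_force: [-1.4, -3.8, 12.0]
grip_width: -0.5
finger_force: 5.3
```

Call:
{"fn": "arm_command", "kwargs": {"travel": [[0,0,0.04],[0,0,0],[0,0,0]], "twist": [[0,0,0],[0,0,0],[0,0,0]], "jaw": [-1,-1,-1]}}

```text
time: 12.0
ee_pos: [645.0, -141.5, 218.3]
tool_rot: [[-0.989, -0.15, 0.004], [-0.15, 0.989, -0.004], [-0.003, -0.004, -1.0]]
contact_force: [-0.8, -4.2, 11.7]
grip_width: -0.1
finger_force: 5.9
```

Call:
{"fn": "arm_command", "kwargs": {"travel": [[0,0,0.04],[0,0,0.04],[0,0,0],[0,0,0]], "twist": [[0,0,0],[0,0,0],[0,0,0],[0,0,0]], "jaw": [-1,-1,-1,-1]}}

```text
time: 12.4
ee_pos: [645.1, -142.0, 206.9]
tool_rot: [[-0.989, -0.15, 0.005], [-0.15, 0.989, -0.005], [-0.004, -0.005, -1.0]]
contact_force: [-1.9, -5.2, 14.1]
grip_width: 0.0
finger_force: 7.0
```

Call:
{"fn": "arm_command", "kwargs": {"travel": [[0,0,0.03],[0,0,0.02],[0,0,0],[0,0,0],[0,0,0]], "twist": [[0,0,0],[0,0,0],[0,0,0],[0,0,0],[0,0,0]], "jaw": [-1,-1,-1,-1,-1]}}

```text
time: 12.9
ee_pos: [645.2, -142.1, 199.8]
tool_rot: [[-0.989, -0.15, 0.005], [-0.15, 0.989, -0.005], [-0.004, -0.006, -1.0]]
contact_force: [-2.4, -6.2, 14.5]
grip_width: 0.3
finger_force: 7.7
```

Call:
{"fn": "arm_command", "kwargs": {"travel": [[0,0,0.01],[0,0,0],[0,0,0],[0,0,0],[0,0,0]], "twist": [[0,0,0],[0,0,0],[0,0,0],[0,0,0],[0,0,0]], "jaw": [-1,-1,-1,-1,-1]}}

```text
time: 13.4
ee_pos: [645.2, -142.1, 198.4]
tool_rot: [[-0.989, -0.15, 0.005], [-0.15, 0.989, -0.005], [-0.004, -0.006, -1.0]]
contact_force: [-2.5, -5.9, 15.8]
grip_width: -0.2
finger_force: 7.8
```

Call:
{"fn": "arm_command", "kwargs": {"travel": [[0,0,0],[0,0,0],[0,0,0],[0,0,0],[0,0,0]], "twist": [[0,0,0],[0,0,0],[0,0,0],[0,0,0],[0,0,0]], "jaw": [-1,-1,-1,-1,-1]}}

```text
time: 13.9
ee_pos: [645.2, -142.1, 198.4]
tool_rot: [[-0.989, -0.15, 0.005], [-0.15, 0.989, -0.005], [-0.004, -0.006, -1.0]]
contact_force: [-2.3, -6.9, 15.9]
grip_width: -0.2
finger_force: 7.8
```

Call:
{"fn": "arm_command", "kwargs": {"travel": [[0,0,0],[0,0,0],[0,0,0],[0,0,0],[0,0,0]], "twist": [[0,0,0],[0,0,0],[0,0,0],[0,0,0],[0,0,0]], "jaw": [-1,-1,-1,-1,-1]}}

```text
time: 14.4
ee_pos: [645.2, -142.1, 198.4]
tool_rot: [[-0.989, -0.15, 0.005], [-0.15, 0.989, -0.005], [-0.004, -0.006, -1.0]]
contact_force: [-2.8, -6.2, 15.0]
grip_width: 0.0
finger_force: 7.8
```

Run:
```python
from h import *
p,d,c=grab("side");cv2.imwrite("pics/side5.png",cv2.resize(p[200:340,250:430,::-1],None,fx=4,fy=4,interpolation=cv2.INTER_CUBIC))
fs=[]
for i in range(5): grab("side"); fs.append(manip.get_obs()["contact_force"])
print(np.mean(fs,0)); go([645,-141,345],98.83)
```

```text
[-2.44199225 -6.06976703 15.37526991]
t14.70 ee [ 645.2 -142.1  198.5] ya 98.63 tilt [ 0.005  -0.0052] F [-2.3 -6.4 15.5] grip -0.2 7.8 j [-19.  28.  13.  75.  -0. -28.]
travel [-0.004  0.002 -0.977] norm mm 146.5 twist z -0.0023
```

View pics/side5.png

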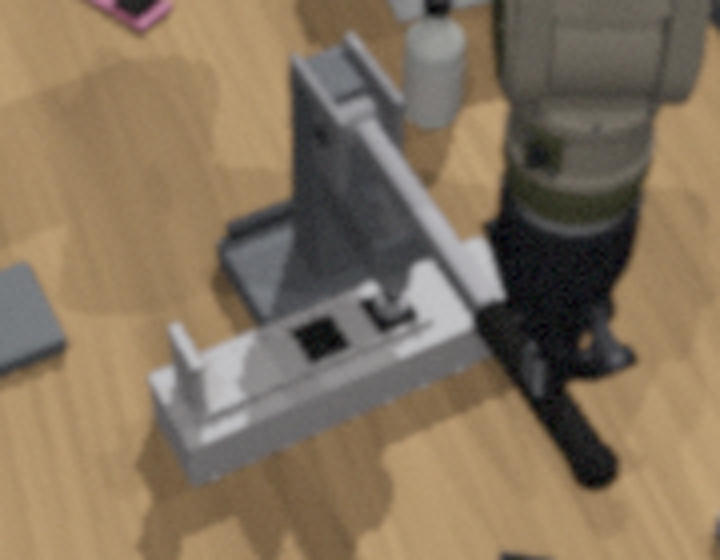

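The crop shows the foot seated on the end pad at (390,310), the lever down and the bracket unmoved. The push is 15.4 N and has been held for more than 1.5 s. I'm easing the lever back up.

Call:
{"fn": "arm_command", "kwargs": {"travel": [[0,0,-0.08],[0,0,-0.08],[0,0,-0.08],[0,0,-0.08],[0,0,-0.08]], "twist": [[0,0,0],[0,0,0],[0,0,0],[0,0,0],[0,0,0]], "jaw": [-1,-1,-1,-1,-1]}}

```text
time: 15.2
ee_pos: [643.9, -138.2, 255.7]
tool_rot: [[-0.988, -0.152, 0.0], [-0.152, 0.988, 0.003], [-0.001, 0.002, -1.0]]
contact_force: [0.2, 4.4, 4.4]
grip_width: -0.2
finger_force: 2.5
```

Call:
{"fn": "arm_command", "kwargs": {"travel": [[0,0,-0.08],[0,0,-0.08],[0,0,-0.08],[0,0,-0.08],[0,0,-0.06]], "twist": [[0,0,0],[0,0,0],[0,0,0],[0,0,0],[0,0,0]], "jaw": [-1,-1,-1,-1,-1]}}

```text
time: 15.7
ee_pos: [643.8, -139.4, 312.0]
tool_rot: [[-0.988, -0.152, -0.001], [-0.152, 0.988, 0.0], [0.001, 0.0, -1.0]]
contact_force: [-0.2, -0.3, -0.5]
grip_width: 0.2
finger_force: 0.0
```

Call:
{"fn": "arm_command", "kwargs": {"travel": [[0,0,-0.06],[0,0,-0.08],[0,0,-0.08],[0,0,-0.02],[0,0,0]], "twist": [[0,0,0],[0,0,0],[0,0,0],[0,0,0],[0,0,0]], "jaw": [-1,-1,-1,-1,-1]}}

```text
time: 16.2
ee_pos: [644.3, -140.2, 347.3]
tool_rot: [[-0.989, -0.151, 0.0], [-0.151, 0.989, -0.001], [-0.0, -0.001, -1.0]]
contact_force: [0.2, -0.5, -0.0]
grip_width: 0.0
finger_force: 0.0
```

Run:
```python
from h import *
go([464.4,12.6,345],98.75)
p,d,c=grab("side");V=cloud(c,d);g=p.mean(-1)
e=np.array([370.8,-1.6]);r=np.radians(8.83);u=np.array([np.cos(r),np.sin(r)]);n=np.array([-u[1],u[0]])
L=(V[...,:2]-e)@u;S=(V[...,:2]-e)@n;Z=V[...,2]
m=(d>0)&(g<60)&(abs(Z-61)<8)&(L>150)&(L<290)&(abs(S)<30)
k,lab,st,ce=cv2.connectedComponentsWithStats(m.astype(np.uint8))
for i in range(1,k):
    if st[i,4]>15:
        q=lab==i; print(st[i,4],ce[i].round(),L[q].mean().round(1),S[q].mean().round(1))
```

```text
t16.20 ee [ 644.3 -140.2  347.3] ya 98.69 tilt [ 0.0001 -0.0005] F [ 0.2 -0.5 -0. ] grip 0.0 0.0 j [-19.  29.  36.  97.  -0. -28.]
travel [1.031 1.188 0.015] norm mm 236.0 twist z -0.0007
54 [346. 278.] 245.5 -4.4
83 [330. 284.] 192.8 -2.2
```

Call:
{"fn": "arm_command", "kwargs": {"travel": [[0.172,0.198,0],[0.172,0.198,0],[0.172,0.198,0],[0.172,0.198,0],[0.172,0.198,0]], "twist": [[0,0,0],[0,0,0],[0,0,0],[0,0,0],[0,0,0]], "jaw": [-1,-1,0.6,0.6,0.6]}}

```text
time: 16.75
ee_pos: [492.2, -11.6, 346.3]
tool_rot: [[-0.989, -0.151, -0.001], [-0.151, 0.989, 0.0], [0.001, 0.0, -1.0]]
contact_force: [0.6, 0.3, 0.9]
grip_width: 43.1
finger_force: 0.0
```

Call:
{"fn": "arm_command", "kwargs": {"travel": [[0.172,0.198,0],[0,0,0.3],[0,0,0.3],[0,0,0.3],[0,0,0]], "twist": [[0,0,0],[0,0,0],[0,0,0],[0,0,0],[0,0,0]], "jaw": [0.6,0.6,0.6,0.6,0.6]}}

```text
time: 17.25
ee_pos: [457.7, 13.9, 205.5]
tool_rot: [[-0.988, -0.152, -0.014], [-0.152, 0.988, 0.002], [0.014, 0.004, -1.0]]
contact_force: [-1.2, -0.6, -0.2]
grip_width: 68.7
finger_force: 0.0
```

Run:
```python
from h import *
go([464.4,12.6,72.5],98.83)
```

```text
t17.25 ee [457.7  13.9 205.5] ya 98.72 tilt [-0.0143  0.0019] F [-1.2 -0.6 -0.2] grip 68.7 0.0 j [ -8.   6. -16.  69.  -0. -17.]
travel [-0.055 -0.019  0.886] norm mm 133.1 twist z -0.0012
```

Call:
{"fn": "arm_command", "kwargs": {"travel": [[0,0,0],[0,0,0.27],[0,0,0.27],[0,0,0.27],[0,0,0]], "twist": [[0,0,0],[0,0,0],[0,0,0],[0,0,0],[0,0,0]], "jaw": [0.6,0.6,0.6,0.6,0.6]}}

```text
time: 17.75
ee_pos: [462.9, 13.0, 89.3]
tool_rot: [[-0.988, -0.151, -0.004], [-0.151, 0.989, 0.001], [0.004, 0.001, -1.0]]
contact_force: [-0.3, -0.8, -0.5]
grip_width: 68.3
finger_force: 0.0
```

Run:
```python
from h import *
grab("side");grab("side");grab("side")
go([464.4,12.6,72.5],98.83)
```

```text
t17.90 ee [466.8  12.6  94. ] ya 98.71 tilt [ 0.0046 -0.0006] F [0.4 0.1 0.2] grip 68.5 0.0 j [ -8.  11. -27.  52.   0. -17.]
travel [0.017 0.003 0.143] norm mm 21.6 twist z -0.0014
```

Final approach, then grasp.

Call:
{"fn": "arm_command", "kwargs": {"travel": [[0,0,0.06],[0,0,0.06],[0,0,0.01],[0,0,0],[0,0,0]], "twist": [[0,0,0],[0,0,0],[0,0,0],[0,0,0],[0,0,0]], "jaw": [0.6,0.6,0.6,0.6,0.6]}}

```text
time: 18.4
ee_pos: [464.0, 13.1, 71.5]
tool_rot: [[-0.988, -0.152, 0.0], [-0.152, 0.988, 0.0], [-0.0, 0.0, -1.0]]
contact_force: [0.1, -0.0, -0.4]
grip_width: 68.2
finger_force: 0.0
```

Call:
{"fn": "arm_command", "kwargs": {"travel": [[0,0,0],[0,0,0],[0,0,0],[0,0,0],[0,0,0]], "twist": [[0,0,0],[0,0,0],[0,0,0],[0,0,0],[0,0,0]], "jaw": [-1,-1,-1,-1,-1]}}

```text
time: 18.9
ee_pos: [464.3, 13.0, 71.8]
tool_rot: [[-0.988, -0.151, 0.001], [-0.151, 0.988, -0.0], [-0.001, -0.0, -1.0]]
contact_force: [0.0, 0.7, 4.9]
grip_width: 38.9
finger_force: 60.6
```

Call:
{"fn": "arm_command", "kwargs": {"travel": [[0,0,0],[0,0,0],[0,0,-0.01],[0,0,-0.01],[0,0,0]], "twist": [[0,0,0],[0,0,0],[0,0,0],[0,0,0],[0,0,0]], "jaw": [-1,-1,-1,-1,-1]}}

```text
time: 19.4
ee_pos: [463.5, 13.1, 74.0]
tool_rot: [[-0.988, -0.151, -0.001], [-0.151, 0.988, 0.0], [0.001, 0.0, -1.0]]
contact_force: [-0.3, -0.2, -2.8]
grip_width: 39.2
finger_force: 60.5
```

Call:
{"fn": "arm_command", "kwargs": {"travel": [[-0.09,0,0],[-0.09,0,0],[-0.09,0,0],[-0.09,0,0],[-0.007,0,0]], "twist": [[0,0,0],[0,0,0],[0,0,0],[0,0,0],[0,0,0]], "jaw": [-1,-1,-1,-1,-1]}}

```text
time: 19.9
ee_pos: [519.8, 21.4, 74.1]
tool_rot: [[-0.988, -0.152, 0.001], [-0.152, 0.988, 0.0], [-0.001, -0.0, -1.0]]
contact_force: [-1.0, 0.0, -1.5]
grip_width: 39.2
finger_force: 60.7
```

Call:
{"fn": "arm_command", "kwargs": {"travel": [[0,0,0],[0,0,0.007],[0,0,0.006],[0,0,0.006],[0,0,0]], "twist": [[0,0,0],[0,0,0],[0,0,0],[0,0,0],[0,0,0]], "jaw": [-1,-1,-1,-1,-1]}}

```text
time: 20.4
ee_pos: [518.2, 21.4, 71.8]
tool_rot: [[-0.988, -0.151, 0.0], [-0.151, 0.988, 0.0], [-0.0, 0.0, -1.0]]
contact_force: [-0.6, -0.5, 0.6]
grip_width: 39.2
finger_force: 61.0
```

Call:
{"fn": "arm_command", "kwargs": {"travel": [[0,0,0],[0,0,0],[0,0,0],[0,0,0],[0,0,-0.05]], "twist": [[0,0,0],[0,0,0],[0,0,0],[0,0,0],[0,0,0]], "jaw": [0.6,0.6,0.6,0.6,0.6]}}

```text
time: 20.9
ee_pos: [517.7, 21.5, 78.5]
tool_rot: [[-0.988, -0.152, -0.002], [-0.152, 0.988, 0.0], [0.002, 0.001, -1.0]]
contact_force: [-0.8, -0.2, -0.5]
grip_width: 68.1
finger_force: 0.0
```

Call:
{"fn": "arm_command", "kwargs": {"travel": [[0,0,-0.27],[0,0,-0.3],[0,0,-0.3],[0,0,-0.3],[0,0,-0.3]], "twist": [[0,0,0],[0,0,0],[0,0,0],[0,0,0],[0,0,0]], "jaw": [0.6,0.6,0.6,0.6,0]}}

```text
time: 21.4
ee_pos: [518.1, 21.4, 302.2]
tool_rot: [[-0.988, -0.152, 0.001], [-0.152, 0.988, -0.0], [-0.001, -0.0, -1.0]]
contact_force: [0.8, -0.1, -0.2]
grip_width: 55.3
finger_force: 0.0
```

Call:
{"fn": "arm_command", "kwargs": {"travel": [[0,0,-0.3],[0,0,0],[0,0,0],[-0.133,-0.238,0],[-0.133,-0.238,0]], "twist": [[0,0,0],[0,0,0],[0,0,0],[0,0,0],[0,0,0]], "jaw": [-1,-1,-1,-1,-1]}}

```text
time: 21.9
ee_pos: [568.3, -42.9, 343.8]
tool_rot: [[-0.988, -0.154, -0.001], [-0.154, 0.988, 0.001], [0.001, 0.001, -1.0]]
contact_force: [0.6, -0.0, 0.6]
grip_width: 0.2
finger_force: 0.0
```

Call:
{"fn": "arm_command", "kwargs": {"travel": [[-0.133,-0.238,0],[-0.133,-0.238,0],[-0.133,-0.238,0],[0,0,0],[0,0,0]], "twist": [[0,0,0],[0,0,0],[0,0,0],[0,0,0],[0,0,0]], "jaw": [-1,-1,-1,-1,-1]}}

```text
time: 22.4
ee_pos: [643.7, -140.6, 341.3]
tool_rot: [[-0.989, -0.15, -0.005], [-0.15, 0.989, 0.002], [0.005, 0.003, -1.0]]
contact_force: [-0.1, -0.3, -0.4]
grip_width: -0.1
finger_force: 0.0
```

Run:
```python
from h import *
p,d,c=grab("side");V=cloud(c,d);g=p.mean(-1);cv2.imwrite("pics/side6.png",cv2.resize(p[200:340,250:430,::-1],None,fx=4,fy=4,interpolation=cv2.INTER_CUBIC))
go([644.3,-140.2,312],98.75)
e=np.array([370.8,-1.6]);r=np.radians(8.83);u=np.array([np.cos(r),np.sin(r)]);n=np.array([-u[1],u[0]])
L=(V[...,:2]-e)@u;S=(V[...,:2]-e)@n;Z=V[...,2]
m=(d>0)&(g<60)&(abs(Z-61)<8)&(L>150)&(L<330)&(abs(S)<30)
k,lab,st,ce=cv2.connectedComponentsWithStats(m.astype(np.uint8))
for i in range(1,k):
    if st[i,4]>15:
        q=lab==i; print(st[i,4],ce[i].round(),L[q].mean().round(1),S[q].mean().round(1))
```

```text
t22.45 ee [ 643.4 -139.7  342.7] ya 98.69 tilt [-0.0034  0.0016] F [ 0.3  0.6 -1. ] grip 0.3 0.0 j [-19.  29.  35.  96.   0. -28.]
travel [-0.006 -0.005  0.205] norm mm 30.7 twist z -0.0006
61 [363. 270.] 301.6 -1.9
52 [346. 278.] 244.8 -4.0
```

View pics/side6.png

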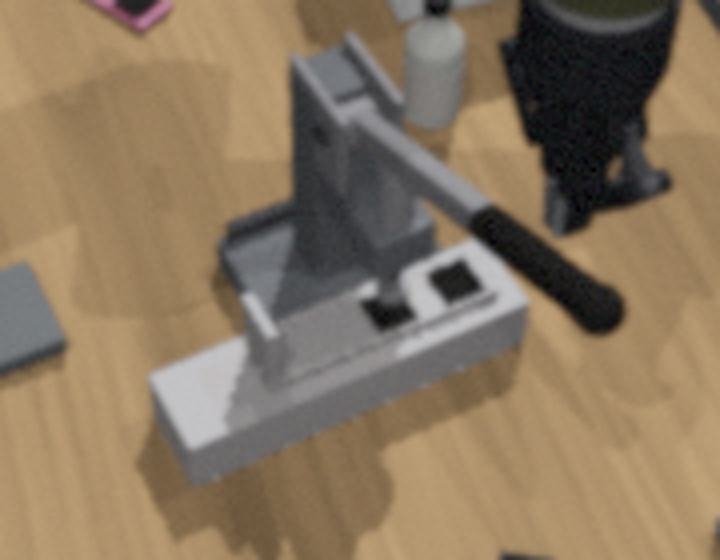

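The crop shows the near pad at (390,310) under the raised foot and the end pad at (455,280), with the lever up. Now the second press.

Call:
{"fn": "arm_command", "kwargs": {"travel": [[-0.003,-0.003,0.07],[0,0,0.07],[0,0,0.07],[0,0,0.07],[0,0,0.08]], "twist": [[0,0,0],[0,0,0],[0,0,0],[0,0,0],[0,0,0]], "jaw": [-1,-1,-1,-1,-1]}}

```text
time: 22.95
ee_pos: [644.2, -139.1, 292.7]
tool_rot: [[-0.988, -0.153, 0.004], [-0.153, 0.988, -0.002], [-0.003, -0.002, -1.0]]
contact_force: [0.2, -1.7, 6.0]
grip_width: 0.2
finger_force: 2.7
```

Call:
{"fn": "arm_command", "kwargs": {"travel": [[0,0,0.08],[0,0,0.08],[0,0,0.08],[0,0,0.08],[0,0,0]], "twist": [[0,0,0],[0,0,0],[0,0,0],[0,0,0],[0,0,0]], "jaw": [-1,-1,-1,-1,-1]}}

```text
time: 23.45
ee_pos: [644.2, -139.3, 243.6]
tool_rot: [[-0.988, -0.153, 0.002], [-0.153, 0.988, -0.001], [-0.002, -0.001, -1.0]]
contact_force: [1.0, -0.8, 5.5]
grip_width: -0.2
finger_force: 2.8
```

Call:
{"fn": "arm_command", "kwargs": {"travel": [[0,0,0.04],[0,0,0.04],[0,0,0],[0,0,0]], "twist": [[0,0,0],[0,0,0],[0,0,0],[0,0,0]], "jaw": [-1,-1,-1,-1]}}

```text
time: 23.85
ee_pos: [644.5, -139.9, 233.0]
tool_rot: [[-0.988, -0.152, 0.003], [-0.152, 0.988, -0.002], [-0.002, -0.002, -1.0]]
contact_force: [-0.5, -2.4, 5.8]
grip_width: -0.2
finger_force: 3.0
```

Call:
{"fn": "arm_command", "kwargs": {"travel": [[0,0,0.04],[0,0,0.04],[0,0,0],[0,0,0]], "twist": [[0,0,0],[0,0,0],[0,0,0],[0,0,0]], "jaw": [-1,-1,-1,-1]}}

```text
time: 24.25
ee_pos: [644.8, -141.0, 222.3]
tool_rot: [[-0.988, -0.151, 0.004], [-0.151, 0.988, -0.004], [-0.004, -0.005, -1.0]]
contact_force: [-1.0, -4.6, 12.3]
grip_width: -0.1
finger_force: 5.5
```

Call:
{"fn": "arm_command", "kwargs": {"travel": [[0,0,0.04],[0,0,0.04],[0,0,0],[0,0,0]], "twist": [[0,0,0],[0,0,0],[0,0,0],[0,0,0]], "jaw": [-1,-1,-1,-1]}}

```text
time: 24.65
ee_pos: [645.0, -141.6, 210.9]
tool_rot: [[-0.988, -0.151, 0.005], [-0.151, 0.988, -0.005], [-0.004, -0.006, -1.0]]
contact_force: [-2.7, -6.1, 13.9]
grip_width: 0.3
finger_force: 6.6
```

Same behaviour as the first press; 12.5 mm more to go to z≈198.4, then hold.

Call:
{"fn": "arm_command", "kwargs": {"travel": [[0,0,0.04],[0,0,0.03],[0,0,0.015],[0,0,0],[0,0,0]], "twist": [[0,0,0],[0,0,0],[0,0,0],[0,0,0],[0,0,0]], "jaw": [-1,-1,-1,-1,-1]}}

```text
time: 25.15
ee_pos: [645.0, -141.8, 198.8]
tool_rot: [[-0.989, -0.151, 0.005], [-0.151, 0.989, -0.006], [-0.005, -0.006, -1.0]]
contact_force: [-3.6, -5.7, 15.3]
grip_width: 0.2
finger_force: 7.8
```

Call:
{"fn": "arm_command", "kwargs": {"travel": [[0,0,0],[0,0,0],[0,0,0],[0,0,0],[0,0,0]], "twist": [[0,0,0],[0,0,0],[0,0,0],[0,0,0],[0,0,0]], "jaw": [-1,-1,-1,-1,-1]}}

```text
time: 25.65
ee_pos: [645.0, -141.8, 198.9]
tool_rot: [[-0.989, -0.151, 0.005], [-0.151, 0.989, -0.006], [-0.005, -0.006, -1.0]]
contact_force: [-4.3, -5.9, 15.8]
grip_width: -0.0
finger_force: 7.8
```

Call:
{"fn": "arm_command", "kwargs": {"travel": [[0,0,0],[0,0,0],[0,0,0],[0,0,0],[0,0,0]], "twist": [[0,0,0],[0,0,0],[0,0,0],[0,0,0],[0,0,0]], "jaw": [-1,-1,-1,-1,-1]}}

```text
time: 26.15
ee_pos: [645.0, -141.8, 198.9]
tool_rot: [[-0.989, -0.151, 0.005], [-0.151, 0.989, -0.006], [-0.005, -0.006, -1.0]]
contact_force: [-3.3, -5.9, 15.1]
grip_width: 0.3
finger_force: 7.8
```

Call:
{"fn": "arm_command", "kwargs": {"travel": [[0,0,0],[0,0,0],[0,0,0],[0,0,0],[0,0,0]], "twist": [[0,0,0],[0,0,0],[0,0,0],[0,0,0],[0,0,0]], "jaw": [-1,-1,-1,-1,-1]}}

```text
time: 26.65
ee_pos: [645.0, -141.8, 198.9]
tool_rot: [[-0.989, -0.151, 0.005], [-0.151, 0.988, -0.006], [-0.005, -0.006, -1.0]]
contact_force: [-4.1, -5.7, 14.7]
grip_width: 0.3
finger_force: 7.8
```

Held for over 1.5 s. Easing back up and clear.

Call:
{"fn": "arm_command", "kwargs": {"travel": [[0,0,-0.07],[0,0,-0.07],[0,0,-0.07],[0,0,-0.07],[0,0,-0.07]], "twist": [[0,0,0],[0,0,0],[0,0,0],[0,0,0],[0,0,0]], "jaw": [-1,-1,-1,-1,-1]}}

```text
time: 27.15
ee_pos: [644.2, -138.0, 248.9]
tool_rot: [[-0.988, -0.153, 0.002], [-0.153, 0.988, 0.002], [-0.002, 0.002, -1.0]]
contact_force: [-1.3, 5.1, 4.7]
grip_width: 0.2
finger_force: 2.6
```

Call:
{"fn": "arm_command", "kwargs": {"travel": [[0,0,-0.07],[0,0,-0.07],[0,0,-0.07],[0,0,-0.07],[0,0,-0.07]], "twist": [[0,0,0],[0,0,0],[0,0,0],[0,0,0],[0,0,0]], "jaw": [-1,-1,-1,-1,-1]}}

```text
time: 27.65
ee_pos: [644.5, -140.2, 299.3]
tool_rot: [[-0.988, -0.152, -0.001], [-0.152, 0.988, 0.0], [0.0, 0.001, -1.0]]
contact_force: [-0.5, 4.2, 3.6]
grip_width: 0.2
finger_force: 2.1
```

Call:
{"fn": "arm_command", "kwargs": {"travel": [[0,0,-0.07],[0,0,-0.08],[0,0,-0.1],[0,0,-0.1],[0,0,0]], "twist": [[0,0,0],[0,0,0],[0,0,0],[0,0,0],[0,0,0]], "jaw": [-1,-1,-1,-1,-1]}}

```text
time: 28.15
ee_pos: [645.2, -141.8, 352.9]
tool_rot: [[-0.989, -0.15, 0.002], [-0.15, 0.989, -0.003], [-0.002, -0.003, -1.0]]
contact_force: [-0.1, 0.7, 1.1]
grip_width: 0.2
finger_force: 0.0
```

Call:
{"fn": "arm_command", "kwargs": {"travel": [[0,0,0],[0,0,0],[0,0,0],[0,0,0]], "twist": [[0,0,0],[0,0,0],[0,0,0],[0,0,0]], "jaw": [-1,-1,-1,-1]}}

```text
time: 28.55
ee_pos: [644.3, -140.4, 350.5]
tool_rot: [[-0.988, -0.151, -0.001], [-0.151, 0.988, 0.0], [0.001, 0.0, -1.0]]
contact_force: [-0.4, 0.4, 0.8]
grip_width: -0.5
finger_force: 0.0
```

Run:
```python
from h import *
p,d,c=grab("side");cv2.imwrite("pics/side7.png",p[...,::-1])
go([644.3,-140.2,345],98.75)
```

```text
t28.60 ee [ 644.4 -140.3  350.7] ya 98.71 tilt [-0.0009  0.0003] F [ 0.3 -0.1 -0.1] grip 0.2 0.0 j [-19.  30.  37.  97.  -0. -28.]
travel [0.    0.001 0.038] norm mm 5.7 twist z -0.0004
```

View pics/side7.png

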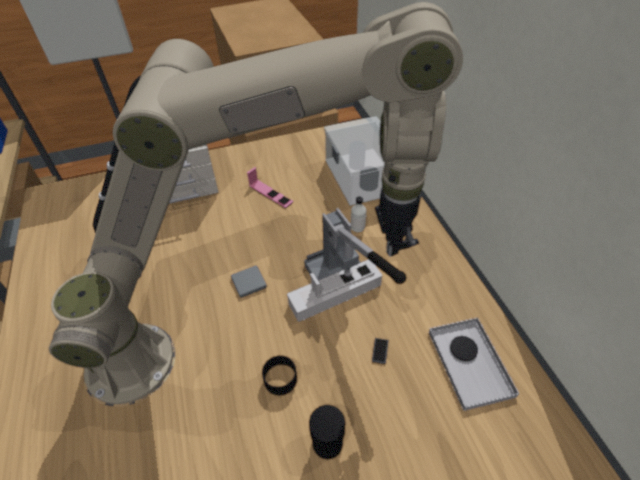

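The bracket lies on the bed with its near pad (346,278) under the raised ram, the lever is up with the grip at (386,266), and the bystanders are in place. The arm is clear, so I'm handing in.

```bash
python3 -c "
from h import *
print(order.finish_job())"
```

```text
the job is handed in; nothing more can be done
None
```

Both pads were pressed in order: about 15 N at the grip each time (about 36 N on the pad by the spring figures), each held over a second and eased back up. The bracket lies on the bed with the second pad under the raised ram, and the job was handed in at about 29 s; no verdict was returned.

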